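Plug and cam-lock the fill coupler of a cleaning-fluid tank

TASK

The parts-cleaning tank has been refilled and must be closed. Take the aluminium closing plug with the blue knob from the green tray, put it into the upright cam-and-groove coupler on the tank and press it firmly but gently down until it is home on its rubber seal; then swing both cam arms down together, one never well ahead of the other, until they hang fully closed against the coupler and hold the plug drawn down. Do not force the plug or the arms, and leave the other things on the tray and the bench where they are.

Things in the scene. Friction and masses are not known exactly. Their poses are not given: they have to be found in the camera images.
- tank: Fixed steel tank, 180 (its x) by 260 (its y) by 105 mm high. Origin: centre of its underside, z up. A cam-and-groove coupler, 44 mm across, stands upright on its z axis, screwed on a nipple more or less far: its mouth is 180 to 192 mm above the underside, differently each time; find the height by feel or by eye. Low black handles on the lid, at y = +-105 mm, reach 121 mm.
- lid_centre (a point): Point on the lid's top under the coupler, on the tank's z axis, 105 mm above the underside; axes as the tank's. The coupler's rim is 49 mm across, its bore 34 mm with a 2 mm lead-in. Its arms are to the left (+y of the tank) and right (-y) and swing in the tank's y-z plane. They bend if the gripper pushes on them with over 90 N, both fingers added: squeeze with 20 to 35 N.
- cam_left (a joint): Angle (rad) of the left (+y) steel cam arm. 0: out and up, 30 degrees above level; 0.52: level; 2.09: fully closed, hanging straight down along the coupler, at its stop. Stiff pin: it stays where it is left. Over the last 0.5 rad its cam enters the plug's groove and draws the plug down: under 15 N, 30 mm from the pin. If the plug is not home the cam strikes it and jams.
- cam_right (a joint): Angle (rad) of the right (-y) cam arm, as the left one. Pins: along the tank's x, 20 mm from the axis, 11 mm below the mouth. Arms: blades 14 mm wide, 5 thick, ends 57 mm from the pins; closed, 62 mm over both, ends 67 mm below the mouth. Open gripper fingers straddling the coupler along the tank's y can push both down near the coupler, then squeeze them home from outside.
- seal (a joint): How far (m) the black rubber lip ring in the bore is pushed down: 0 to 0.0033. Free, its top is 28.4 mm below the mouth; a plug just set on it has its flange's underside 4.8 mm above the rim. Pushed with about 9 N the ring slides down and stays; at 3.3 mm it is hard (home, felt at 10 to 20 N; flange 1.5 mm above the rim). Over 30 N on the plug, while an arm is up, cuts it.
- plug: Loose aluminium plug (the male half), 0.13 to 0.21 kg, upright on the green tray. Origin: centre of its underside; z its axis, up. Grooved nose (tapered to 27.6 mm over its lowest 3 mm) and shank, 32 mm across, up to 33 mm height, flange 38 mm across from 33.2 to 36.2 mm, then a round blue knob, 34 mm across, up to 52.2 mm, to hold it by.
- plug_top (a point): Centre of the blue knob's top face, 52.2 mm above the plug's origin.
- small_plug: A smaller all-brass plug, 38 mm high, on the same tray: not for this coupler; leave it alone.
- spare_seal: Black rubber ring, 33 mm across and 6 mm high, lying on the tray: leave it alone.
- oil_bottle: White bottle 34 mm across, 75 mm high, on the bench beyond; leave it alone.
- parts_jar: Glass jar 52 mm across, 55 mm high, on the bench beyond; leave it alone.
- screwdriver: Screwdriver, 110 mm long, lying on the bench near the robot; leave it alone.
- loupe: Black eye loupe 38 mm across, 30 mm high, on the bench; leave it alone.
- tray: Fixed shallow green tray, 180 by 260 mm, wall 14 mm high, floor 3 mm thick. Origin: centre of its underside.
Things that resemble listed ones, but are neither listed nor needed, are in the scene too. What is shaped like the plug but red is not meant.

How it is judged:
On the way, in this order (a step that is already met when the one before it is completed fails the run):
1. the plug is pressed home in the coupler (lip ring down by at least 2.8 of its 3.3 mm) while both arms are still up (value of joint seal above 0.0028 m and horizontal distance between plug and tank below 0.0025 m and angle between the z axis of plug and the z axis of tank, either way round below 0.05 rad and z of plug in the frame of tank below 0.163 m and value of joint each of cam_left, cam_right below 0.8 rad), for 0.2 s.
2. both arms have been swung fully closed on the plug (value of joint seal above 0.0028 m and horizontal distance between plug and tank below 0.0025 m and angle between the z axis of plug and the z axis of tank, either way round below 0.05 rad and z of plug in the frame of tank below 0.163 m and value of joint each of cam_left, cam_right above 2 rad), for 0.2 s.
At the end, for the whole second after the job is handed in: Both arms stand within 0.09 rad of fully closed (above 2.0), and the plug sits upright (within 0.05 rad) and centred (2.5 mm) in the coupler, home on its seal (lip ring down by at least 2.8 mm), at rest and let go (all of step 2 and linear speed of plug below 0.02 m/s); the robot touches nothing.
It fails at once if the plug is pressed on the coupler or its seal with more than 30 N while an arm is still up (contact force between plug and tank above 30 N and value of joint any of cam_left, cam_right below 1.2 rad).
It fails at once if the gripper or arm pushes on the tank, its coupler or its cam arms with more than 90 N (contact force between any of the fingers, the arm and tank above 90 N).
It fails at once if one arm is swung down (past 1.5) while the other is still up (below 0.9) ((value of joint cam_left above 1.5 rad and value of joint cam_right below 0.9 rad) or (value of joint cam_right above 1.5 rad and value of joint cam_left below 0.9 rad)).
It fails at once if a bystander is moved by more than 30 mm (distance of any of small_plug, spare_seal, oil_bottle, parts_jar, screwdriver, loupe from where it was at the start of the episode above 0.03 m).
It also fails if it takes over 69 s, if anything falls off the work surface, if the arm or the gripper's body presses on something with over 40 N, if the wrist force passes 120 N, or if a joint passes its speed limit or range.

ROBOT

A 6-joint arm with a two-finger parallel gripper is mounted at the origin on the work surface. World frame = base frame: x ahead of the robot, y to its left, z up, the work surface at z = 0. Lengths are in m, angles in rad, forces in N, time in s.
With the tool pointing down it reaches from about 0.375 to 0.9 m from the base axis. Payload 3.1 kg.
Tool frame: the origin (TCP) lies at the centre of the arm's flange, where the gripper is bolted on; the fingertips stand 182 mm ahead of it and the grasp point (between the pads) lies 164 mm ahead of it; z points along the fingers, y is the line along which they close (so a half turn about z gives the same grasp; the last joint's range is limited). The gripper opens to 87 mm and grips with 3 to 60 N. Pads are 19 mm wide; open, the fingers measure 117 mm over their backs; the gripper's body (75 mm by 190 mm) begins 51 mm behind the grasp point.
Start: joints at [0.956, 0.527, 1.433, -0, 1.181, -0.178], TCP at [0.264, 0.566, 0.405] pointing down, gripper open.
Joint ranges: [-3.08, 3.08], [-0.75, 2.2], [0.22, 2.44], [-1.43, 4.57], [0, 2.65], [-2.85, 2.85]. Speed limits (rad/s): [2.79, 2.79, 3.14, 3.14, 3.14, 3.14].

INTERFACE

Orientations are given as a unit quaternion [x, y, z, w].
In Python, from rig import * gives the robot as it stands.
- The arm moves only by the tool move_arm, never from a script. Its argument "commands" is a list that holds one entry, the list of rows, each a list of 6 numbers: the shift along the tool's x, y, z in units of 40 mm (1.0 is 40 mm), then the turn, a rotation vector about the tool's x, y, z in rad. A call has 1 to 12 rows; each row is the pose to reach, as a shift and turn from the pose commanded when the call began, along the tool's axes at that moment; what a row does not reach only later rows make up. A row lasts 1/8 s, in which the tool goes at most 62.5 mm and 10.7 degrees, less where a joint would pass 70% of its speed; a pose out of reach is approached as far as the arm can. A call with a gripper value outside its range is refused whole. "claw" is the closure, from -1 (fully open) to 1 (shut), so that 0 is half open, set as the call begins (left out, the last holds). The fingers move at their own pace and stop on an object; "squeeze" is the grip in N (left out, the last holds). Time passes only in rows, so rows that repeat a pose let the fingers close. It gives the time, the measured TCP pose, the force, the opening and the grip force at its end, in the units of the state.
- get_obs(): the state, without advancing time (a new reading comes with each control period).
- camera(name): name is "scene" or "top" or "wrist"; returns a dict with "pixels" (384x512x3 uint8, blue, green, red), "range_z" (384x512 float32, m along the optical axis (not along the pixel's ray), 0 where there is no reading), "camera_matrix" (3x3 intrinsics, pixels), "D" ([k1, k2, p1, p2, k3] as OpenCV has them; the pictures are not rectified), "extrinsics" (4x4, takes a point from world to camera coordinates). Camera axes: x right, y up, looking along -z (the intrinsics and any distortion apply to the point x, -y, -z); pixel columns grow to the right and rows downward; lengths in m; the calibration is good to about 2 mm. A picture is of the moment at which its call begins.
- hand_in(): hands the job in; it is judged then, once.
The state is a dict: "time": time; "q": joint angles; "joint_velocities": joint speeds; "joint_torque": joint torques, N m; "position": TCP position; "tool_rot": TCP orientation; "ft_force": force on the tool from outside, world axes, zero at the start; "moment": the same for the moment, N m; "grip_width": finger opening in m; "grip_force": force on a finger pad.
Only numpy, scipy, OpenCV 4.12 (cv2) and the standard library are available. Lean on these libraries where they do the work, as an engineer would, in place of code of your own. Each camera call takes 0.05 s, during which the arm holds its last target. There are 200 camera calls.

## Working session

There is one attempt and no reset: what is moved stays moved. The work goes in short steps, Python scripts to look and compute and a tool call to move; the robot and the scene stay as the last step left them, time stands still between calls to the robot, and variables do not carry over. Pictures are saved under pics/ and viewed, at most 10 in all, crops included, and the job is handed in when it is done.

Besides the shell and the picture viewer there is one more tool, called after "Call:" as name(argument=value, ...) on one line, values as JSON. move_arm: Moves the arm, as the interface text tells. Its arguments: {"type":"object","properties":{"commands":{"type":"array","items":{"type":"array","items":{"type":"array","items":{"type":"number"}}}},"claw":{"type":"number"},"squeeze":{"type":"number"}},"required":["commands"]}

```bash
mkdir -p pics; ls; cat > h.py <<'E'
from rig import *
import numpy as np, cv2
from scipy.spatial.transform import Rotation as R
def world(c,us,vs):
    """pixel+depth -> world"""
    us=np.atleast_1d(us);vs=np.atleast_1d(vs)
    p=cv2.undistortPoints(np.stack([us,vs],1).astype(float).reshape(-1,1,2),np.array(c["camera_matrix"]),np.array(c["D"])).reshape(-1,2)
    d=c["range_z"][vs.astype(int),us.astype(int)]
    pc=np.stack([p[:,0]*d,-p[:,1]*d,-d,np.ones_like(d)],1)
    return (pc@np.linalg.inv(c["extrinsics"]).T)[:,:3]
def cloud(c):
    v,u=np.mgrid[0:384,0:512]
    return world(c,u.ravel(),v.ravel()).reshape(384,512,3)
E
python3 - <<'E'
from h import *
o=get_obs(); print(o)
ims=[]
for n in("scene","top"):
    c=camera(n); cv2.imwrite(f"pics/{n}0.png",c["pixels"]); np.save(f"{n}0.npy",c,allow_pickle=True)
    print(n,(c["range_z"]>0).mean(),np.linalg.inv(c["extrinsics"])[:3,3])
E
```

```text
pics
{'time': 0.0, 'q': array([ 9.55501484e-01,  5.28462605e-01,  1.43389076e+00, -4.19892803e-05,
        1.18141785e+00, -1.78495729e-01]), 'joint_velocities': array([ 0.00080862,  0.00047373, -0.00014504,  0.00070477, -0.00023487,
       -0.0015552 ]), 'joint_torque': array([-1.64837929e-03, -4.40035379e+01, -1.76593351e+01,  6.31833239e-02,
        5.81951207e-02, -1.43095363e-04]), 'position': array([0.26417434, 0.56604511, 0.40377708]), 'tool_rot': array([ 2.16659547e-01,  9.76246615e-01, -1.01210962e-03, -4.03163149e-04]), 'ft_force': array([-0.10237508, -0.1588005 , -0.89223684]), 'moment': array([-0.00474817,  0.03106648, -0.02544458]), 'grip_force': 0.0, 'grip_width': 0.08721014146952599}
scene 0.9959055582682291 [ 1.02344033 -0.09590182  0.92872264]
top 0.9959920247395834 [0.48015755 0.01873005 0.91608004]
```

View pics/scene0.png

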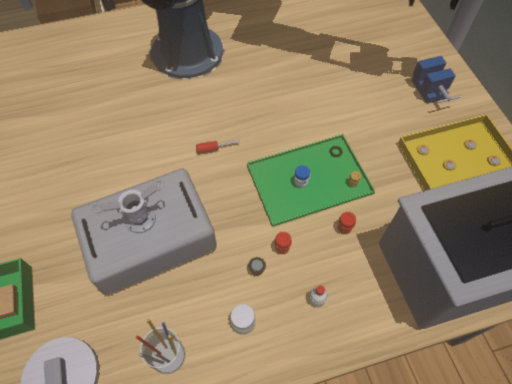

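View pics/top0.png

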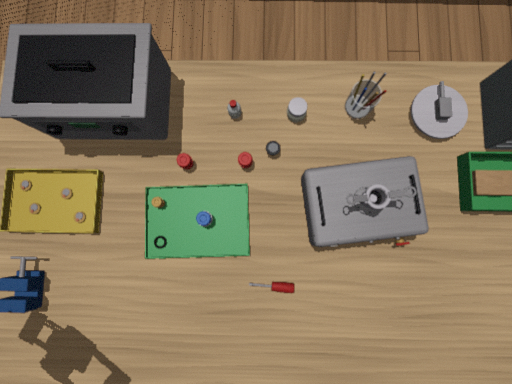

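Top view: blue-knob plug at (204,218) on the green tray; red look-alikes at (185,160) and (245,160) on the bench; brass small plug at (158,202); coupler at (377,197) on the tank, arms raised along image left and right. Only the blue-knobbed one on the green tray fits.

```bash
python3 - <<'E'
from h import *
for n in("scene","top"):
    c=np.load(f"{n}0.npy",allow_pickle=True).item(); W=cloud(c); im=c["pixels"]
    hsv=cv2.cvtColor(im,cv2.COLOR_BGR2HSV)
    x,y,z=W[...,0],W[...,1],W[...,2]
    # tray
    g=(hsv[...,0]>50)&(hsv[...,0]<75)&(hsv[...,1]>120)&(y>0)&(z<.03)&(abs(x-.45)<.2)
    print(n,"tray z",np.median(z[g]),cv2.minAreaRect(W[g][:,:2].astype(np.float32)*1000))
    b=(hsv[...,0]>100)&(hsv[...,0]<130)&(hsv[...,1]>130)&(y>-.05)&(y<.15)&(x>.3)&(x<.6)&(z>.02)
    P=W[b]; zt=np.percentile(P[:,2],90); T=P[P[:,2]>zt-.004]
    print(" knob n",b.sum(),len(T),"ztop",zt,"circ",cv2.minEnclosingCircle(T[:,:2].astype(np.float32)*1000), T.mean(0))
    lid=(abs(z-.105)<.005)&(y<-.1)&(x<.7)&(x>.2)
    m=cv2.morphologyEx(lid.astype(np.uint8),cv2.MORPH_OPEN,np.ones((3,3)))>0
    k,l,s,_=cv2.connectedComponentsWithStats(m.astype(np.uint8)); i=1+s[1:,4].argmax()
    P=W[l==i]; print(" lid",len(P),np.median(P[:,2]),cv2.minAreaRect(P[:,:2].astype(np.float32)*1000))
    (cx,cy),_,_=cv2.minAreaRect(P[:,:2].astype(np.float32)); 
    r=(np.hypot(x-cx,y-cy)<.1)&(z>.13)&(z<.25)
    P=W[r]; print(" above lid z hist",np.histogram(P[:,2],bins=np.arange(.13,.25,.005)))
    rr=(np.hypot(x-cx,y-cy)<.035)&(z>.172)&(z<.2); P=W[rr]; print(" rim",len(P),np.percentile(P[:,2],[50,80,95]),cv2.minEnclosingCircle(P[:,:2].astype(np.float32)*1000))
o=cv2.resize(c["pixels"][185:260,140:255],None,fx=5,fy=5,interpolation=cv2.INTER_CUBIC); 
o2=cv2.resize(c["pixels"][155:250,300:430],None,fx=4,fy=4,interpolation=cv2.INTER_CUBIC)
cv2.imwrite("pics/crop1.png",o); cv2.imwrite("pics/crop2.png",o2)
E
```

```text
scene tray z 0.003913980672290651 ((522.9298706054688, 194.4775390625), (165.00241088867188, 228.80679321289062), 6.106298923492432)Traceback (most recent call last):
  File "<stdin>", line 10, in <module>
    return _quantile_unchecked(
        a, q, axis, out, overwrite_input, method, keepdims, weights)
    return _ureduce(a,
                    func=_quantile_ureduce_func,
    ...<5 lines>...
                    overwrite_input=overwrite_input,
                    method=method)
    r = func(a, **kwargs)
    result = _quantile(arr,
                       quantiles=q,
    ...<2 lines>...
                       out=out,
                       weights=wgt)
    slices_having_nans = np.isnan(arr[-1, ...])
                                  ~~~^^^^^^^^^
IndexError: index -1 is out of bounds for axis 0 with size 0
```

```bash
cat > m.py <<'E'
from h import *
for n in("scene","top"):
    c=np.load(f"{n}0.npy",allow_pickle=True).item(); W=cloud(c); im=c["pixels"]
    hsv=cv2.cvtColor(im,cv2.COLOR_BGR2HSV)
    x,y,z=W[...,0],W[...,1],W[...,2]
    b=(hsv[...,0]>100)&(hsv[...,0]<130)&(hsv[...,1]>130)&(y>.05)&(y<.33)&(x>.4)&(x<.65)&(z>.02)
    P=W[b]; zt=np.percentile(P[:,2],90); T=P[P[:,2]>zt-.004]
    print(n," knob n",b.sum(),len(T),"ztop",zt,"circ",cv2.minEnclosingCircle(T[:,:2].astype(np.float32)*1000), T.mean(0))
    lid=(abs(z-.105)<.006)&(y<0)&(x<.8)&(x>.2)
    k,l,s,_=cv2.connectedComponentsWithStats(lid.astype(np.uint8)); i=1+s[1:,4].argmax()
    P=W[l==i]; print(" lid",len(P),np.median(P[:,2]),cv2.minAreaRect(P[:,:2].astype(np.float32)*1000))
    (cx,cy),_,_=cv2.minAreaRect(P[:,:2].astype(np.float32)); 
    r=(np.hypot(x-cx,y-cy)<.1)&(z>.13)&(z<.25)
    P=W[r]; print(" above lid z hist",np.histogram(P[:,2],bins=np.arange(.13,.25,.005))[0])
    rr=(np.hypot(x-cx,y-cy)<.035)&(z>.172)&(z<.2); P=W[rr]; print(" rim",len(P),np.percentile(P[:,2],[50,80,95]),cv2.minEnclosingCircle(P[:,:2].astype(np.float32)*1000))
o=cv2.resize(c["pixels"][185:260,140:255],None,fx=5,fy=5,interpolation=cv2.INTER_CUBIC)
o2=cv2.resize(c["pixels"][155:250,300:430],None,fx=4,fy=4,interpolation=cv2.INTER_CUBIC)
cv2.imwrite("pics/crop1.png",o); cv2.imwrite("pics/crop2.png",o2)
E
python3 m.py
```

```text
scene  knob n 137 112 ztop 0.05754910684128718 circ ((519.7583618164062, 166.66656494140625), 16.466604232788086) [0.52016605 0.16704881 0.05590611]
 lid 7694 0.10452754679228476 ((563.4783935546875, -206.80599975585938), (179.4983367919922, 256.97247314453125), 8.002305030822754)
 above lid z hist [ 22  30  30  23  43  98  48  55  68  63 128 183  91  87  90  48   1   0
   0   0   0   0   0]
 rim 479 [0.18512178 0.1881842  0.19251302] ((562.842041015625, -206.89234924316406), 34.81874465942383)
top  knob n 143 131 ztop 0.05773034429790824 circ ((518.9466552734375, 164.1866455078125), 16.88511085510254) [0.51989619 0.16386495 0.05621471]
 lid 7333 0.1060948266060483 ((562.4307250976562, -208.65679931640625), (175.99478149414062, 255.45823669433594), 7.853107929229736)
 above lid z hist [  6   5   6  42  19  89  29  13  21  21  52 229  74  68  89  53   8   0
   0   0   0   0   0]
 rim 390 [0.18670998 0.18982329 0.19371643] ((563.198486328125, -208.52398681640625), 34.800289154052734)
```

View pics/crop1.png

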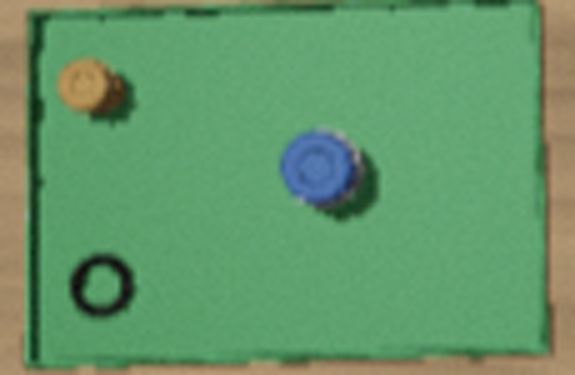

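Enlarged crop confirms: blue-knobbed plug at (318,168), brass one (85,85), ring (100,285). Knob top at z≈0.056 (expected 0.055), tank yaw +8°, 180×257 mm as expected. First I go above the plug.

```bash
cat >> h.py <<'E'
def rel(p,yaw):
    """world TCP target + world angle(deg) of tool y -> command row; tool down"""
    o=get_obs(); r=R.from_quat(o["tool_rot"])
    a=np.radians(yaw); Y=np.array([np.cos(a),np.sin(a),0]);Z=np.array([0,0,-1.]);X=np.cross(Y,Z)
    t=R.from_matrix(np.stack([X,Y,Z],1))
    print("row",np.round(r.inv().apply(np.array(p)-o["position"])/.04,3),np.round((r.inv()*t).as_rotvec(),3))
E
python3 -c "
from h import *
rel([.52,.1655,.34],8)"
```

```text
row [-10.032  -6.366   1.605] [-0.002  0.001  0.994]
```

Call:
move_arm(commands=[[[-10.03, -6.37, 1.6, -0.002, 0.001, 0.994], [-10.03, -6.37, 1.6, -0.002, 0.001, 0.994], [-10.03, -6.37, 1.6, -0.002, 0.001, 0.994], [-10.03, -6.37, 1.6, -0.002, 0.001, 0.994], [-10.03, -6.37, 1.6, -0.002, 0.001, 0.994], [-10.03, -6.37, 1.6, -0.002, 0.001, 0.994], [-10.03, -6.37, 1.6, -0.002, 0.001, 0.994], [-10.03, -6.37, 1.6, -0.002, 0.001, 0.994], [-10.03, -6.37, 1.6, -0.002, 0.001, 0.994], [-10.03, -6.37, 1.6, -0.002, 0.001, 0.994], [-10.03, -6.37, 1.6, -0.002, 0.001, 0.994], [-10.03, -6.37, 1.6, -0.002, 0.001, 0.994]]], claw=-1, squeeze=30)

```text
time: 1.6
position: [0.5195, 0.1668, 0.3409]
tool_rot: [0.655, 0.755, 0.001, -0.0]
ft_force: [-0.5, -0.0, -0.2]
grip_width: 0.0869
grip_force: 0.0
```

```bash
cat > k.py <<'E'
from h import *
c=camera("wrist"); W=cloud(c); hsv=cv2.cvtColor(c["pixels"],cv2.COLOR_BGR2HSV); z=W[...,2]
b=((hsv[...,0]>100)&(hsv[...,0]<130)&(hsv[...,1]>130)&(z>.04)&(z<.075)).astype(np.uint8)
k,l,s,ce=cv2.connectedComponentsWithStats(b); i=1+s[1:,4].argmax(); P=W[l==i]
T=P[abs(P[:,2]-np.percentile(P[:,2],70))<.003]
print(s[i],ce[i],np.median(T[:,2]),T.mean(0),cv2.minEnclosingCircle(T[:,:2].astype(np.float32)*1000))
o=get_obs();print(o["position"],o["tool_rot"],o["time"])
import sys; cv2.imwrite("pics/%s.png"%sys.argv[1],c["pixels"])
E
python3 k.py w1; python3 -c "
from h import *
rel([.52,.1655,.223],8)"
```

```text
[238 176  36  35 911] [255.72886937 193.13501647] 0.05627008640035833 [0.52044992 0.16516553 0.05623571] ((520.5213012695312, 164.38975524902344), 17.34868812561035)
[0.51957144 0.16668506 0.34095091] [ 6.55258324e-01  7.55404020e-01  1.11286994e-03 -2.38820333e-04] 1.65
row [-3.600e-02  2.000e-03  2.949e+00] [ 0.001 -0.002  0.002]
```

View pics/w1.png

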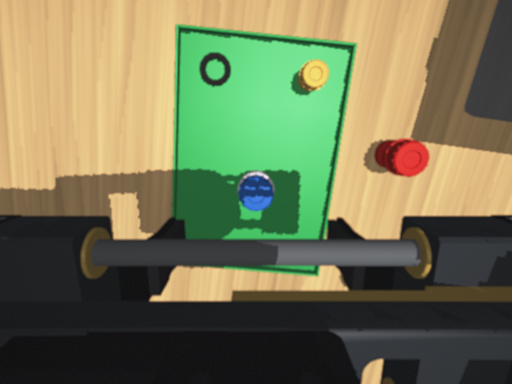

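Wrist view: the knob is at (256,193), centred between the fingers, brass plug (314,75) and ring (215,69) well clear. Descend and grip.

Call:
move_arm(commands=[[[-0.037, 0.015, 1.0, 0, 0, 0], [-0.037, 0.015, 1.8, 0, 0, 0], [-0.037, 0.015, 2.4, 0, 0, 0], [-0.037, 0.015, 2.8, 0, 0, 0], [-0.037, 0.015, 2.94, 0, 0, 0], [-0.037, 0.015, 2.94, 0, 0, 0], [-0.037, 0.015, 2.94, 0, 0, 0], [-0.037, 0.015, 2.94, 0, 0, 0]]])

```text
time: 2.65
position: [0.5213, 0.1646, 0.2239]
tool_rot: [0.656, 0.755, 0.002, 0.0]
ft_force: [0.4, -0.3, -0.1]
grip_width: 0.087
grip_force: 0.0
```

Call:
move_arm(commands=[[[0, 0, 0, 0, 0, 0], [0, 0, 0, 0, 0, 0], [0, 0, 0, 0, 0, 0], [0, 0, 0, 0, 0, 0], [0, 0, 0, 0, 0, 0], [0, 0, 0, 0, 0, 0], [0, 0, 0, 0, 0, 0], [0, 0, 0, 0, 0, 0]]], claw=1, squeeze=35)

```text
time: 3.65
position: [0.5208, 0.1646, 0.2231]
tool_rot: [0.656, 0.755, 0.001, -0.0]
ft_force: [0.1, 1.0, -0.2]
grip_width: 0.0333
grip_force: 35.0
```

Grip at 33.3 mm matches the knob. Lift high, then go beyond the coupler a little for a wrist look.

Call:
move_arm(commands=[[[0, 0, -0.3, 0, 0, 0], [0, 0, -1.0, 0, 0, 0], [0, 0, -2.2, 0, 0, 0], [0, 0, -3.6, 0, 0, 0], [0, 0, -5.0, 0, 0, 0], [0, 0, -6.0, 0, 0, 0], [0, 0, -6.2, 0, 0, 0], [0, 0, -6.2, 0, 0, 0]]])

```text
time: 4.65
position: [0.5202, 0.164, 0.4707]
tool_rot: [0.656, 0.755, 0.001, -0.0]
ft_force: [0.0, -0.2, -2.0]
grip_width: 0.0334
grip_force: 35.0
```

```bash
python3 -c "
from h import *
print(get_obs())
rel([.57,-.28,.47],8)"
```

```text
{'time': 4.65, 'q': array([ 0.10009246,  0.34579066,  1.55056745,  0.00186481,  1.24479035,
       -0.04050313]), 'joint_velocities': array([-0.00021742,  0.03328504,  0.0327284 , -0.0003132 , -0.00224907,
        0.00131271]), 'joint_torque': array([ 6.13599946e-02, -3.88056672e+01, -2.00589001e+01,  8.54501291e-02,
        3.21385323e-02,  9.74186805e-04]), 'position': array([0.52019641, 0.16401953, 0.47074494]), 'tool_rot': array([ 6.55918211e-01,  7.54831419e-01,  7.67399629e-04, -4.90663997e-04]), 'ft_force': array([ 0.02455745, -0.15910859, -1.96071473]), 'moment': array([-0.08158128,  0.03436993,  0.06335193]), 'grip_force': 34.96708631515503, 'grip_width': 0.033390858274963096}
row [-1.1166e+01 -3.1600e-01 -1.0000e-03] [ 0.001 -0.002  0.   ]
```

Call:
move_arm(commands=[[[-1.0, -0.03, 0, 0, 0, 0], [-2.2, -0.06, 0, 0, 0, 0], [-3.5, -0.1, 0, 0, 0, 0], [-4.8, -0.15, 0, 0, 0, 0], [-6.2, -0.2, 0, 0, 0, 0], [-7.6, -0.23, 0, 0, 0, 0], [-9.0, -0.27, 0, 0, 0, 0], [-10.2, -0.3, 0, 0, 0, 0], [-10.9, -0.31, 0, 0, 0, 0], [-11.17, -0.32, 0, 0, 0, 0], [-11.17, -0.32, 0, 0, 0, 0], [-11.17, -0.32, 0, 0, 0, 0]]])

```text
time: 6.15
position: [0.5704, -0.2787, 0.4696]
tool_rot: [0.655, 0.755, 0.001, -0.001]
ft_force: [0.0, 0.0, -2.4]
grip_width: 0.0338
grip_force: 35.0
```

```bash
python3 - <<'E'
from h import *
c=camera("wrist"); np.save("w2.npy",c,allow_pickle=True); W=cloud(c); x,y,z=[W[...,i] for i in range(3)]
cv2.imwrite("pics/w2.png",c["pixels"])
o=get_obs(); print(o["position"],o["time"],o["q"])
r=(np.hypot(x-.563,y+.2077)<.1)&(z>.165)&(z<.23)
print(r.sum(),np.histogram(z[r],bins=np.arange(.165,.23,.002)))
E
```

```text
[ 0.57042797 -0.27862055  0.47002851] 6.2 [-0.6306097   0.47925191  1.32794914  0.00260801  1.33614862 -0.77278741]
3086 (array([ 14,  10,  13,   9,  20,  17,  17,  18,  59,  92, 712, 426, 136,
       163, 170, 152, 178, 178, 233, 160, 102, 151,  55,   1,   0,   0,
         0,   0,   0,   0,   0,   0]), array([0.165, 0.167, 0.169, 0.171, 0.173, 0.175, 0.177, 0.179, 0.181,
       0.183, 0.185, 0.187, 0.189, 0.191, 0.193, 0.195, 0.197, 0.199,
       0.201, 0.203, 0.205, 0.207, 0.209, 0.211, 0.213, 0.215, 0.217,
       0.219, 0.221, 0.223, 0.225, 0.227, 0.229]))
```

View pics/w2.png

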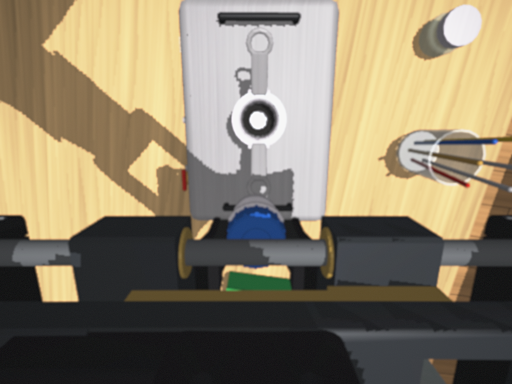

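Rim at (258,119), arms straight up/down in the picture (aligned with the tool's x), held knob at (257,225).

```bash
python3 - <<'E'
from h import *
c=np.load("w2.npy",allow_pickle=True).item(); W=cloud(c); x,y,z=[W[...,i] for i in range(3)]
v,u=np.mgrid[0:384,0:512]
r=(np.hypot(x-.563,y+.2077)<.045)&(abs(z-.187)<.003)&(abs(v-119)<35)&(abs(u-258)<35)
d=np.hypot(u-258,v-119); r&=d<31
k,l,s,ce=cv2.connectedComponentsWithStats(r.astype(np.uint8)); i=1+s[1:,4].argmax(); P=W[l==i]
print(s[i],np.median(P[:,2]))
# side rim extents away from arms: circle fit on outer edge and bore
cs,_=cv2.findContours((l==i).astype(np.uint8),cv2.RETR_CCOMP,cv2.CHAIN_APPROX_NONE)
for q in cs:
    q=q[:,0]
    if len(q)<20: continue
    Q=W[q[:,1],q[:,0]]; A=np.c_[2*Q[:,:2],np.ones(len(Q))]; b=(Q[:,:2]**2).sum(1)
    for _ in range(4):
        s_=np.linalg.lstsq(A,b,rcond=None)[0]; rad=np.sqrt(s_[2]+s_[0]**2+s_[1]**2); e=abs(np.hypot(*(Q[:,:2]-s_[:2]).T)-rad); keep=e<max(.0015,np.median(e)*2); Q=Q[keep];A=A[keep];b=b[keep]
    print(len(Q),s_[:2],"r",rad)
# lid and arm direction
lid=(abs(z-.105)<.004)&(np.hypot(x-.563,y+.2077)<.2); print("lid z",np.median(z[lid]))
a=(z>.192)&(z<.211)&(np.hypot(x-.563,y+.2077)<.09)&(y>-.2); A=W[a]; print("left arm dir",len(A),A.mean(0))
o=get_obs(); rel([.563,-.2077,.45],8)
E
```

```text
[ 232   89   54   60 1264] 0.18669006222889953
169 [ 0.56340745 -0.20991358] r 0.0241644939357682
111 [ 0.56328596 -0.20969623] r 0.01732710511423261
lid z 0.10624170432784558
left arm dir 877 [ 0.55687393 -0.16248869  0.20093466]
row [1.78  0.066 0.506] [ 0.001 -0.003  0.002]
```

```bash
python3 -c "
from h import *
rel([.5633,-.21,.415],8)"
```

```text
row [1.719 0.065 1.381] [ 0.001 -0.003  0.002]
```

Call:
move_arm(commands=[[[0.6, 0.02, 0, 0.001, -0.003, 0.002], [1.4, 0.05, 0, 0.001, -0.003, 0.002], [1.72, 0.065, 0, 0.001, -0.003, 0.002], [1.72, 0.065, 0, 0.001, -0.003, 0.002], [1.72, 0.065, 0.5, 0.001, -0.003, 0.002], [1.72, 0.065, 1.0, 0.001, -0.003, 0.002], [1.72, 0.065, 1.38, 0.001, -0.003, 0.002], [1.72, 0.065, 1.38, 0.001, -0.003, 0.002], [1.72, 0.065, 1.38, 0.001, -0.003, 0.002], [1.72, 0.065, 1.38, 0.001, -0.003, 0.002]]])

```text
time: 7.45
position: [0.5637, -0.2118, 0.4162]
tool_rot: [0.657, 0.754, -0.0, 0.002]
ft_force: [-0.3, 0.3, -1.9]
grip_width: 0.0337
grip_force: 35.0
```

```bash
python3 -c "
from h import *
for i in range(1): o=get_obs(); print(o['position'],o['ft_force'])
rel([.5633,-.21,.40],8)"
```

```text
[ 0.56374958 -0.21179811  0.41623474] [-0.25913928  0.26646098 -1.91994109]
row [ 0.047 -0.006  0.406] [ 0.002  0.003 -0.002]
```

Call:
move_arm(commands=[[[0.045, -0.006, 0, 0.001, 0.002, -0.001], [0.045, -0.006, 0, 0.001, 0.002, -0.001], [0.045, -0.006, 0.1, 0.001, 0.002, -0.001], [0.045, -0.006, 0.2, 0.001, 0.002, -0.001], [0.045, -0.006, 0.3, 0.001, 0.002, -0.001], [0.045, -0.006, 0.35, 0.001, 0.002, -0.001], [0.045, -0.006, 0.35, 0.001, 0.002, -0.001]]])

```text
time: 8.32
position: [0.563, -0.2098, 0.401]
tool_rot: [0.656, 0.754, -0.0, -0.001]
ft_force: [0.0, -0.4, -2.6]
grip_width: 0.0335
grip_force: 35.0
```

```bash
python3 -c "
from h import *
for i in range(1): o=get_obs(); print(o['position'],o['ft_force'],o['moment'])
rel([.5633,-.21,.39],8)"
```

```text
[ 0.56298286 -0.20979382  0.40096279] [ 0.02877    -0.43306892 -2.63958441] [-0.03223391  0.05805724  0.03597023]
row [-0.007  0.007  0.274] [-0.001 -0.001 -0.001]
```

No contact; nose should be entering. Continue in small steps.

Call:
move_arm(commands=[[[0, 0, 0.05, 0, 0, 0], [0, 0, 0.1, 0, 0, 0], [0, 0, 0.15, 0, 0, 0], [0, 0, 0.2, 0, 0, 0], [0, 0, 0.2, 0, 0, 0]]])

```text
time: 8.95
position: [0.5632, -0.2098, 0.3932]
tool_rot: [0.656, 0.754, 0.0, -0.0]
ft_force: [0.4, 0.4, -1.7]
grip_width: 0.0335
grip_force: 35.0
```

Call:
move_arm(commands=[[[0, 0, 0.05, 0, 0, 0], [0, 0, 0.1, 0, 0, 0], [0, 0, 0.15, 0, 0, 0], [0, 0, 0.15, 0, 0, 0]]])

```text
time: 9.45
position: [0.5632, -0.2098, 0.3871]
tool_rot: [0.656, 0.754, 0.0, -0.0]
ft_force: [2.5, 0.3, -0.5]
grip_width: 0.0332
grip_force: 35.0
```

Call:
move_arm(commands=[[[0, 0.015, 0.03, 0, 0, 0], [0, 0.015, 0.07, 0, 0, 0], [0, 0.015, 0.11, 0, 0, 0], [0, 0.015, 0.11, 0, 0, 0]]])

```text
time: 9.95
position: [0.5635, -0.2098, 0.3825]
tool_rot: [0.656, 0.754, -0.0, -0.001]
ft_force: [2.5, -1.6, -1.2]
grip_width: 0.0334
grip_force: 35.0
```

Call:
move_arm(commands=[[[0, 0.01, 0.025, 0, 0, 0], [0, 0.01, 0.05, 0, 0, 0], [0, 0.01, 0.075, 0, 0, 0], [0, 0.01, 0.075, 0, 0, 0]]])

```text
time: 10.45
position: [0.5638, -0.2097, 0.3796]
tool_rot: [0.656, 0.754, -0.0, -0.001]
ft_force: [-0.0, -0.9, -1.8]
grip_width: 0.0332
grip_force: 35.0
```

Call:
move_arm(commands=[[[0, 0, 0.02, 0, 0, 0], [0, 0, 0.04, 0, 0, 0], [0, 0, 0.05, 0, 0, 0], [0, 0, 0.05, 0, 0, 0]]])

```text
time: 10.95
position: [0.5639, -0.2096, 0.3778]
tool_rot: [0.656, 0.755, -0.0, -0.001]
ft_force: [1.0, -0.3, -1.5]
grip_width: 0.0334
grip_force: 35.0
```

Call:
move_arm(commands=[[[0, 0, 0.015, 0, 0, 0], [0, 0, 0.03, 0, 0, 0], [0, 0, 0.03, 0, 0, 0]]])

```text
time: 11.32
position: [0.5639, -0.2097, 0.3772]
tool_rot: [0.656, 0.755, -0.0, -0.0]
ft_force: [-0.4, -0.4, 3.3]
grip_width: 0.0335
grip_force: 35.0
```

Seal contact at TCP z≈0.377, as predicted. Press on in small steps.

Call:
move_arm(commands=[[[0, 0, 0.015, 0, 0, 0], [0, 0, 0.03, 0, 0, 0], [0, 0, 0.03, 0, 0, 0]]])

```text
time: 11.7
position: [0.5639, -0.2097, 0.3766]
tool_rot: [0.656, 0.755, -0.0, -0.0]
ft_force: [-2.4, -0.3, 6.4]
grip_width: 0.0334
grip_force: 35.0
```

Call:
move_arm(commands=[[[0, 0, 0.015, 0, 0, 0], [0, 0, 0.025, 0, 0, 0], [0, 0, 0.025, 0, 0, 0]]])

```text
time: 12.08
position: [0.5639, -0.2097, 0.3757]
tool_rot: [0.656, 0.755, -0.0, -0.0]
ft_force: [-1.3, -0.4, 6.9]
grip_width: 0.0333
grip_force: 35.0
```

Call:
move_arm(commands=[[[0, 0, 0.01, 0, 0, 0], [0, 0, 0.02, 0, 0, 0], [0, 0, 0.02, 0, 0, 0]]])

```text
time: 12.45
position: [0.5639, -0.2097, 0.3749]
tool_rot: [0.656, 0.755, -0.0, -0.0]
ft_force: [-2.2, -0.6, 6.1]
grip_width: 0.0335
grip_force: 35.0
```

Call:
move_arm(commands=[[[0, 0, 0.01, 0, 0, 0], [0, 0, 0.02, 0, 0, 0], [0, 0, 0.02, 0, 0, 0]]])

```text
time: 12.82
position: [0.5639, -0.2097, 0.3742]
tool_rot: [0.656, 0.755, -0.0, -0.0]
ft_force: [-1.8, 0.0, 7.2]
grip_width: 0.0335
grip_force: 35.0
```

Call:
move_arm(commands=[[[0, 0, 0.01, 0, 0, 0], [0, 0, 0.015, 0, 0, 0], [0, 0, 0.015, 0, 0, 0]]])

```text
time: 13.2
position: [0.5639, -0.2098, 0.3738]
tool_rot: [0.656, 0.755, -0.0, -0.0]
ft_force: [-3.0, -0.2, 7.3]
grip_width: 0.0334
grip_force: 35.0
```

Call:
move_arm(commands=[[[0, 0, 0.01, 0, 0, 0], [0, 0, 0.012, 0, 0, 0], [0, 0, 0.012, 0, 0, 0]]])

```text
time: 13.58
position: [0.5639, -0.2097, 0.3737]
tool_rot: [0.656, 0.755, -0.0, 0.0]
ft_force: [-3.2, -0.0, 9.8]
grip_width: 0.0335
grip_force: 35.0
```

Call:
move_arm(commands=[[[0, 0, 0.01, 0, 0, 0], [0, 0, 0.01, 0, 0, 0]]])

```text
time: 13.82
position: [0.5639, -0.2097, 0.3737]
tool_rot: [0.656, 0.755, -0.0, 0.0]
ft_force: [-3.7, 0.7, 11.8]
grip_width: 0.0334
grip_force: 35.0
```

Call:
move_arm(commands=[[[0, -0.015, 0.01, 0, 0, 0], [0, -0.015, 0.018, 0, 0, 0], [0, -0.015, 0.018, 0, 0, 0], [0, -0.015, 0.018, 0, 0, 0]]])

```text
time: 14.32
position: [0.5635, -0.2098, 0.3735]
tool_rot: [0.656, 0.755, 0.0, 0.001]
ft_force: [-4.3, 1.1, 13.7]
grip_width: 0.0336
grip_force: 35.0
```

Home: hard stop felt at ~15 N. Release, rise, turn 90° so the fingers lie along the tank's y.

Call:
move_arm(commands=[[[0, 0, -0.025, 0, 0, 0], [0, 0, -0.025, 0, 0, 0], [0, 0, -0.025, 0, 0, 0], [0, 0, -0.025, 0, 0, 0], [0, 0, -0.025, 0, 0, 0], [0, 0, -0.2, 0, 0, 0], [0, 0, -0.6, 0, 0, 0], [0, 0, -1.2, 0, 0, 0], [0, 0, -2.0, 0, 0, 0], [0, 0, -2.5, 0, 0, 0], [0, 0, -2.5, 0, 0, 0]]], claw=-1)

```text
time: 15.7
position: [0.5638, -0.2099, 0.4738]
tool_rot: [0.656, 0.755, 0.001, 0.003]
ft_force: [0.0, -0.5, -0.9]
grip_width: 0.087
grip_force: 0.0
```

```bash
python3 - <<'E'
from h import *
c=camera("wrist"); W=cloud(c); x,y,z=[W[...,i] for i in range(3)]
cv2.imwrite("pics/w3.png",c["pixels"]); hsv=cv2.cvtColor(c["pixels"],cv2.COLOR_BGR2HSV)
b=(hsv[...,0]>100)&(hsv[...,0]<130)&(hsv[...,1]>130)&(z>.18)&(z<.225)
P=W[b]; print(len(P),np.median(P[:,2]),cv2.minEnclosingCircle(P[:,:2].astype(np.float32)*1000))
rel([.5637,-.2098,.47],98)
E
```

```text
1019 0.2070372003754371 ((563.6895751953125, -209.15867614746094), 16.86083221435547)
row [-0.003  0.007  0.052] [ 0.     0.002 -1.571]
```

View pics/w3.png

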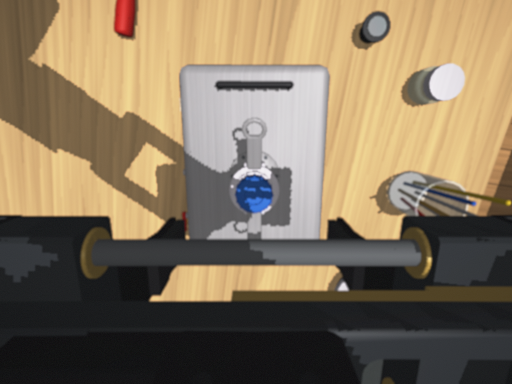

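Knob at (254,192), seated with top z≈0.206; arms still up at both sides. Now turn and set the opening to 65 mm.

Call:
move_arm(commands=[[[0, 0.007, 0.05, 0, 0, -1.571], [0, 0.007, 0.05, 0, 0, -1.571], [0, 0.007, 0.05, 0, 0, -1.571], [0, 0.007, 0.05, 0, 0, -1.571], [0, 0.007, 0.05, 0, 0, -1.571], [0, 0.007, 0.05, 0, 0, -1.571], [0, 0.007, 0.05, 0, 0, -1.571], [0, 0.007, 0.05, 0, 0, -1.571], [0, 0.007, 0.05, 0, 0, -1.571], [0, 0.007, 0.05, 0, 0, -1.571], [0, 0.007, 0.05, 0, 0, -1.571], [0, 0.007, 0.05, 0, 0, -1.571]]], claw=-0.5, squeeze=25)

```text
time: 17.25
position: [0.5637, -0.2097, 0.4684]
tool_rot: [-0.069, 0.998, 0.0, -0.001]
ft_force: [-0.1, 0.4, -0.7]
grip_width: 0.0654
grip_force: 0.0
```

```bash
python3 -c "
from h import *
print(get_obs()['q'])
rel([.5637,-.2098,.385],98)"
```

```text
[-5.41864903e-01  4.31011189e-01  1.41647995e+00  5.01746537e-05
  1.29574491e+00 -2.25125867e+00]
row [-0.003 -0.004  2.085] [ 0.001 -0.001 -0.001]
```

Call:
move_arm(commands=[[[0, 0, 0.6, 0, 0, 0], [0, 0, 1.2, 0, 0, 0], [0, 0, 1.7, 0, 0, 0], [0, 0, 2.0, 0, 0, 0], [0, 0, 2.15, 0, 0, 0], [0, 0, 2.25, 0, 0, 0], [0, 0, 2.35, 0, 0, 0], [0, 0, 2.45, 0, 0, 0], [0, 0, 2.55, 0, 0, 0], [0, 0, 2.55, 0, 0, 0]]])

```text
time: 18.5
position: [0.564, -0.2097, 0.3674]
tool_rot: [-0.069, 0.998, -0.0, 0.001]
ft_force: [1.0, 0.8, 4.5]
grip_width: 0.0655
grip_force: 2.2
```

Call:
move_arm(commands=[[[0, 0, 0.06, 0, 0, 0], [0, 0, 0.12, 0, 0, 0], [0, 0, 0.18, 0, 0, 0], [0, 0, 0.24, 0, 0, 0], [0, 0, 0.3, 0, 0, 0], [0, 0, 0.3, 0, 0, 0]]])

```text
time: 19.25
position: [0.564, -0.2091, 0.356]
tool_rot: [-0.069, 0.998, 0.0, 0.001]
ft_force: [0.7, 2.8, 2.0]
grip_width: 0.0678
grip_force: 19.7
```

Call:
move_arm(commands=[[[0, 0, -0.2, 0, 0, 0], [0, 0, -0.4, 0, 0, 0], [0, 0, -0.4, 0, 0, 0]]])

```text
time: 19.62
position: [0.5637, -0.2099, 0.3712]
tool_rot: [-0.07, 0.998, -0.0, -0.0]
ft_force: [0.4, -0.8, 0.1]
grip_width: 0.065
grip_force: 0.0
```

Call:
move_arm(commands=[[[0, 0, 0, 0, 0, 0], [0, 0, 0, 0, 0, 0], [0, 0, 0.1, 0, 0, 0], [0, 0, 0.2, 0, 0, 0], [0, 0, 0.3, 0, 0, 0], [0, 0, 0.4, 0, 0, 0], [0, 0, 0.5, 0, 0, 0], [0, 0, 0.5, 0, 0, 0]]], claw=-0.62, squeeze=30)

```text
time: 20.62
position: [0.5638, -0.2097, 0.3506]
tool_rot: [-0.07, 0.998, 0.0, -0.0]
ft_force: [0.2, 0.6, 1.3]
grip_width: 0.0705
grip_force: 0.9
```

```bash
python3 - <<'E'
from h import *
ims=[]
for n in("scene","top"):
    c=camera(n); i=c["pixels"]; ims.append(cv2.resize(i[150:250,60:220] if n=="scene" else i[150:250,295:455],(640,400)[0:2] if 0 else (480,300),interpolation=cv2.INTER_CUBIC))
cv2.imwrite("pics/arms1.png",np.vstack(ims)); o=get_obs(); print(o["position"],o["ft_force"],o["grip_width"],o["grip_force"])
E
```

```text
[ 0.56375115 -0.20972504  0.3505907 ] [ 0.40756919 -0.33459127  0.49681772] 0.07044754420025581 0.8268058695830405
```

View pics/arms1.png

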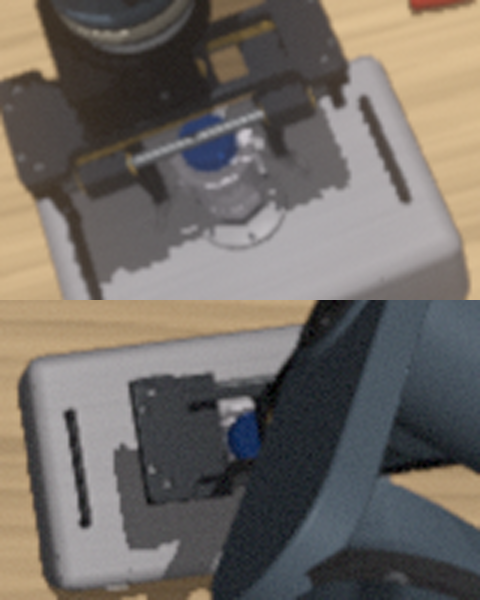

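Fingers straddle the coupler (knob at (207,145) in the upper crop), arms no longer stick out above. Continue down.

Call:
move_arm(commands=[[[0, 0, 0.06, 0, 0, 0], [0, 0, 0.12, 0, 0, 0], [0, 0, 0.18, 0, 0, 0], [0, 0, 0.24, 0, 0, 0], [0, 0, 0.24, 0, 0, 0]]])

```text
time: 21.35
position: [0.5637, -0.2097, 0.3408]
tool_rot: [-0.07, 0.998, 0.0, -0.0]
ft_force: [0.5, 0.1, 2.6]
grip_width: 0.0706
grip_force: 1.7
```

Call:
move_arm(commands=[[[0, 0, 0.06, 0, 0, 0], [0, 0, 0.12, 0, 0, 0], [0, 0, 0.17, 0, 0, 0], [0, 0, 0.17, 0, 0, 0]]])

```text
time: 21.85
position: [0.5636, -0.2097, 0.3339]
tool_rot: [-0.07, 0.998, 0.0, -0.001]
ft_force: [-0.5, -0.0, 1.6]
grip_width: 0.0708
grip_force: 1.7
```

Call:
move_arm(commands=[[[0, 0, 0.06, 0, 0, 0], [0, 0, 0.12, 0, 0, 0], [0, 0, 0.16, 0, 0, 0], [0, 0, 0.16, 0, 0, 0]]])

```text
time: 22.35
position: [0.5636, -0.2096, 0.3275]
tool_rot: [-0.07, 0.998, 0.0, -0.001]
ft_force: [-0.7, 0.5, 1.2]
grip_width: 0.0705
grip_force: 1.6
```

```bash
python3 - <<'E'
from h import *
c=camera("wrist"); np.save("w4.npy",c,allow_pickle=True); W=cloud(c); x,y,z=[W[...,i] for i in range(3)]
cv2.imwrite("pics/w4.png",c["pixels"]); o=get_obs(); print(o["position"],o["ft_force"],o["grip_width"],o["grip_force"])
E
```

```text
[ 0.56355989 -0.20966706  0.32751999] [0.5036892  1.54939174 0.80913989] 0.07069825181931817 1.613956827786751
```

View pics/w4.png

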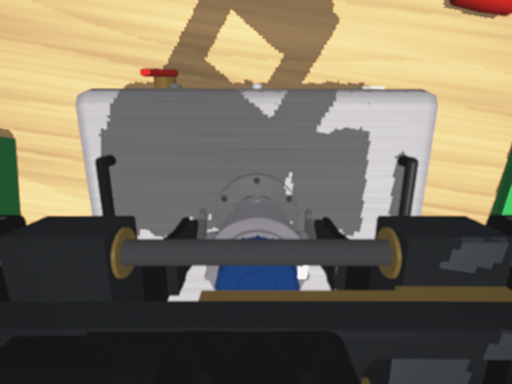

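The arm ends seem to show at (203,222) and (307,222), inside the finger line, symmetric about the coupler. Check their 3D position.

```bash
python3 - <<'E'
from h import *
c=np.load("w4.npy",allow_pickle=True).item(); W=cloud(c)
a=np.radians(8); 
D=W-[.5637,-.2098,0]; ty=-D[...,0]*np.sin(a)+D[...,1]*np.cos(a); tx=D[...,0]*np.cos(a)+D[...,1]*np.sin(a)
for v in (210,216,222,228,232):
    for lo,hi in((190,218),(296,324)):
        print(v,[(u,int(tx[v,u]*1000),int(ty[v,u]*1000),int(W[v,u,2]*1000)) for u in range(lo,hi,3)])
E
```

```text
210 [(190, -2, -50, 105), (193, -2, -47, 106), (196, -2, -45, 105), (199, -2, -43, 105), (202, -10, -36, 132), (205, -2, -38, 107), (208, -2, -36, 106), (211, -2, -34, 107), (214, -2, -32, 106), (217, -4, -28, 112)]
210 [(296, -4, 28, 112), (299, -2, 31, 106), (302, -2, 34, 106), (305, -2, 36, 107), (308, -10, 33, 130), (311, -2, 40, 106), (314, -2, 43, 105), (317, -2, 45, 106), (320, -2, 47, 106), (323, -2, 50, 105)]
216 [(190, 2, -50, 106), (193, 2, -48, 106), (196, 2, -45, 106), (199, 2, -43, 106), (202, -8, -35, 137), (205, -7, -33, 135), (208, 2, -36, 105), (211, 2, -34, 106), (214, 2, -32, 107), (217, 0, -29, 112)]
216 [(296, 0, 28, 114), (299, 2, 32, 106), (302, -67, -1, 308), (305, -3, 33, 123), (308, -8, 32, 137), (311, -7, 35, 135), (314, 2, 43, 107), (317, 2, 45, 106), (320, 2, 47, 106), (323, 2, 50, 106)]
222 [(190, -9, -39, 150), (193, -9, -38, 151), (196, -9, -36, 151), (199, -6, -35, 144), (202, -6, -34, 144), (205, -6, -32, 144), (208, 7, -37, 105), (211, 6, -34, 107), (214, 6, -32, 107), (217, 4, -29, 113)]
222 [(296, 5, 29, 111), (299, 7, 32, 107), (302, 7, 34, 106)
[... 287 characters left out ...]
 106), (211, 12, -35, 105), (214, 12, -32, 106), (217, 9, -29, 112)]
228 [(296, 12, 30, 106), (299, 12, 32, 105), (302, 12, 35, 104), (305, -4, 29, 147), (308, -6, 29, 154), (311, -6, 31, 154), (314, -4, 34, 149), (317, -7, 34, 156), (320, -8, 35, 159), (323, -9, 36, 160)]
232 [(190, -9, -36, 166), (193, -6, -36, 160), (196, -3, -36, 153), (199, -6, -32, 160), (202, -6, -31, 160), (205, -6, -29, 159), (208, -10, -26, 168), (211, -10, -24, 169), (214, -12, -22, 175), (217, -12, -20, 175)]
232 [(296, -12, 19, 175), (299, -13, 20, 176), (302, -10, 23, 170), (305, -9, 25, 168), (308, -6, 28, 160), (311, -6, 30, 161), (314, -6, 32, 159), (317, -5, 34, 157), (320, -8, 34, 165), (323, -9, 35, 167)]
```

Arms hang ~12° from vertical on both sides (θ≈1.88), outer face at ±35 mm. Rise 25 mm, open wide, go back down outside, and squeeze.

Call:
move_arm(commands=[[[0, 0, -0.3, 0, 0, 0], [0, 0, -0.6, 0, 0, 0], [0, 0, -0.7, 0, 0, 0], [0, 0, -0.7, 0, 0, 0]]])

```text
time: 22.9
position: [0.5637, -0.2096, 0.3566]
tool_rot: [-0.07, 0.998, 0.0, 0.0]
ft_force: [-0.0, -0.1, 0.3]
grip_width: 0.0704
grip_force: 0.0
```

Call:
move_arm(commands=[[[0, 0, 0, 0, 0, 0], [0, 0, 0, 0, 0, 0], [0, 0, 0, 0, 0, 0], [0, 0, 0, 0, 0, 0], [0, 0, 0.2, 0, 0, 0], [0, 0, 0.4, 0, 0, 0], [0, 0, 0.6, 0, 0, 0], [0, 0, 0.7, 0, 0, 0], [0, 0, 0.7, 0, 0, 0]]], claw=-1)

```text
time: 24.02
position: [0.5635, -0.2096, 0.3273]
tool_rot: [-0.07, 0.998, 0.001, -0.001]
ft_force: [0.3, 0.6, -0.1]
grip_width: 0.087
grip_force: 0.0
```

Call:
move_arm(commands=[[[0, 0, 0, 0, 0, 0], [0, 0, 0, 0, 0, 0], [0, 0, 0, 0, 0, 0], [0, 0, 0, 0, 0, 0], [0, 0, 0, 0, 0, 0], [0, 0, 0, 0, 0, 0], [0, 0, 0, 0, 0, 0], [0, 0, 0, 0, 0, 0]]], claw=-0.3, squeeze=25)

```text
time: 25.02
position: [0.5636, -0.2094, 0.3269]
tool_rot: [-0.069, 0.998, 0.001, -0.001]
ft_force: [4.4, 1.8, -15.7]
grip_width: 0.0614
grip_force: 25.0
```

Width 61.4 mm with 25 N: both arms at their stops. Open, rise, look.

Call:
move_arm(commands=[[[0, 0, 0, 0, 0, 0], [0, 0, 0, 0, 0, 0], [0, 0, 0, 0, 0, 0], [0, 0, 0, 0, 0, 0], [0, 0, -0.4, 0, 0, 0], [0, 0, -1.0, 0, 0, 0], [0, 0, -1.8, 0, 0, 0], [0, 0, -2.8, 0, 0, 0], [0, 0, -3.8, 0, 0, 0], [0, 0, -4, 0, 0, 0], [0, 0, -4, 0, 0, 0]]], claw=-1)

```text
time: 26.4
position: [0.5635, -0.2096, 0.4885]
tool_rot: [-0.07, 0.998, 0.0, 0.0]
ft_force: [-0.0, -0.2, -1.0]
grip_width: 0.0869
grip_force: 0.0
```

```bash
python3 - <<'E'
from h import *
c=camera("wrist"); W=cloud(c); x,y,z=[W[...,i] for i in range(3)]
hsv=cv2.cvtColor(c["pixels"],cv2.COLOR_BGR2HSV)
b=(hsv[...,0]>100)&(hsv[...,0]<130)&(hsv[...,1]>130)&(z>.18)&(z<.225)
P=W[b]; print(len(P),np.median(P[:,2]),cv2.minEnclosingCircle(P[:,:2].astype(np.float32)*1000))
D=W-[.5637,-.2098,0]; a=np.radians(8); ty=-D[...,0]*np.sin(a)+D[...,1]*np.cos(a); tx=D[...,0]*np.cos(a)+D[...,1]*np.sin(a)
r=(abs(tx)<.03)&(z>.115)&(z<.17)&(abs(ty)<.07); print("arm extents y mm",np.percentile(ty[r]*1000,[0.5,2,98,99.5]))
o=get_obs();print(o["position"],o["time"],o["ft_force"])
cv2.imwrite("pics/w5.png",c["pixels"])
E
```

```text
882 0.20689615100772568 ((562.1646728515625, -210.1405487060547), 16.388700485229492)
arm extents y mm [-31.16657792 -31.02788235  30.20111609  30.31569768]
[ 0.56331669 -0.20953204  0.48722945] 26.45 [ 0.49074202  0.05987735 -0.45633932]
```

View pics/w5.png

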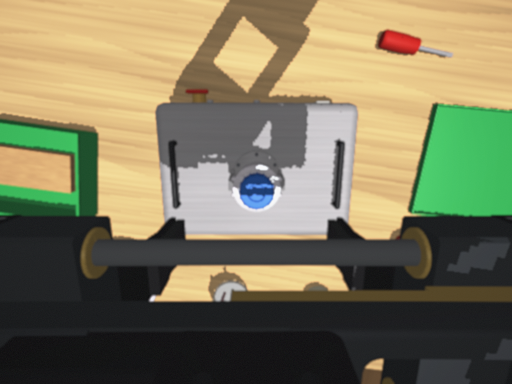

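The plug is centred at (256,190) and the arms hang closed, with outer faces at −31 and +30 mm (62 mm expected over both). The gripper is clear, so I'm handing in.

```bash
python3 -c "
from rig import *
print(hand_in())"
```

```text
the job is handed in; nothing more can be done
None
```

The plug is pressed home on its seal, both cam arms were swung down together and measured fully closed, the gripper is clear, and I handed the job in at about 26.5 s; no verdict was returned.

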